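# Fetch a carton from the drawer behind the bottles

### The job

The orange carton in the clear-topped desk drawer is needed for an order, but three bottles stand in the drawer's way: first stand all three upright in the grey tray, then open the drawer and lay the orange carton flat in the white tray. Leave the blue carton in the drawer, push the drawer fully shut, and finally stand each bottle back upright on the very spot where it stood at the start. Do not knock a bottle over.

Things in the scene. Friction and masses are not known exactly. Their poses are not given: they have to be found in the camera images.
- white_bottle_0: white tablet bottle with a blue screw cap, 52 mm across and 80 mm high (body straight to 66 mm, then a 38 mm cap), 0.09 kg; origin at the centre of its underside, z up. Stands in front of the drawer; its start place is also where it must return to
- amber_bottle_0: larger amber bottle with a white cap, 44 mm across and 85 mm high (body straight to about 70 mm, then a narrower cap), 0.09 kg; origin at the centre of its underside, z up. Stands in front of the drawer; its start place is also where it must return to
- amber_bottle_1: smaller amber bottle with a black cap, 38 mm across and 75 mm high (body straight to 62 mm, then a 28 mm cap), 0.09 kg; origin at the centre of its underside, z up. Stands in front of the drawer; its start place is also where it must return to
- orange_carton: orange closed tablet carton, 52 x 110 x 40 mm high, lying flat, loose, its long side (its y axis) along the drawer's travel; origin at the centre of its underside. Starts in the left or the right half of the drawer, 9 mm above the table, seen through the clear top of the drawer unit (so a depth camera may read the clear top there, 70 mm above the table)
- blue_carton: blue and white closed tablet carton, 50 x 98 x 36 mm high, lying loose in the other half of the same drawer, parallel to the orange one with about 45 mm between them; origin at the centre of its underside. It stays in the drawer
- grey_tray: grey shallow tray fixed to the table, 190 mm (its x axis) by 130 mm (its y axis), walls 3 mm thick, rim 21 mm above the table, floor 3 mm above the table; origin at the centre of its underside. Holding place for the bottles
- white_tray: white shallow tray fixed to the table, of the same size as the grey one: 190 mm (its x axis) by 130 mm (its y axis), walls 3 mm thick, rim 21 mm above the table, floor 3 mm above the table; origin at the centre of its underside. It is for the order
- drawer (a joint): slide of the drawer in the white desk drawer unit with a clear top (unit 170 mm deep, 226 mm wide, 71 mm high, fixed): 0 fully shut, 0.13 fully open (m). May start a few mm ajar. About 1.5 N moves it and it stays where it is left. Only when it is pulled all the way out do the cartons lie free of the clear top
- drawer_handle (a point): middle of the drawer's steel bar handle, moves with the drawer: bar 9 mm thick, 90 mm long along this frame's y, 45 mm above the table, 38 mm off the drawer's front. z is up; -x is the way the drawer opens. The drawer's inside lies 44 to 200 mm along +x from here and 102 mm to either side; floor 9 mm, side walls' edge 46 mm, front's edge 65 mm above the table

How it is judged:
By the outcome, as a careful person would: the job done as asked, in the order asked, and still so for the second after the job is handed in, with the robot touching nothing.
It also fails if it takes over 144 s, if anything falls off the work surface, if the arm or the gripper's body presses on something with over 40 N, if the wrist force passes 120 N, or if a joint passes its speed limit or range.

### The arm

A 6-joint arm with a two-finger parallel gripper is mounted at the origin on a cart in front of the work surface, level with it; the furniture and walls round the work are solid. World frame = base frame: x ahead of the robot, y to its left, z up, the work surface at z = 0. Lengths are in m, angles in rad, forces in N, time in s.
With the tool pointing down it reaches from about 0.325 to 0.775 m from the base axis. Payload 9.3 kg.
Tool frame: the origin (TCP) lies midway between the tips of the shut fingers; the grasp point (between the pads) lies 19 mm behind it; z points along the fingers, y is the line along which they close (so a half turn about z gives the same grasp; the last joint's range is limited). The gripper opens to 85 mm and grips with 20 to 120 N. Pads are 22 mm wide; open, the fingers measure 114 mm over their backs; the gripper's body (76 mm by 85 mm) begins 54 mm behind the grasp point. The pads swing forward as they close: fully open they stand 13 mm farther back than shut.
Start: joints at [1.186, 0.259, 0.021, 1.334, 0, 1.418], TCP at [0.126, 0.535, 0.231] pointing down, gripper open.
Joint ranges: [-3.04, 3.04], [-0.91, 1.82], [-1.04, 1.36], [-1.92, 1.95], [-1.52, 1.45], [-3.14, 3.14]. Speed limits (rad/s): [2.22, 2.22, 2.79, 3.14, 3.14, 3.14].

### API

Orientations are given as a 3x3 rotation matrix whose columns are the frame's x, y, z axes.
In Python, from station import env, cams, look_for, silhouettes, landmark_of gives the robot as it stands.
- The arm moves only by the tool step_arm, never from a script. Its arguments are lists of equal length, an entry for each row: "hand": the opening, from 0 (shut) to 1 (fully open); "offset": the shift along the world's x, y, z scaled (see below), a list of three; "twist": the turn about the world's z scaled (see below). In form: {"hand": [hand, ...], "offset": [[tx, ty, tz], ...], "twist": [twist, ...]}. A call has 1 to 10 rows; each row is the pose to reach, as a shift and turn from the pose commanded when the call began, turning the shorter way round; what a row does not reach only later rows make up. The controller multiplies each number of a shift by 1 m and each number of a turn by pi rad. A row lasts 1/8 s, in which the tool goes at most 62.5 mm and 10.7 degrees, less where a joint would pass 70% of its speed; a pose out of reach is approached as far as the arm can. A call with a number of a shift or a turn outside -1 to 1 is refused whole. A call with a gripper value outside its range is refused whole. The fingers move at their own pace and stop on an object; "newtons" is the grip in N (left out, the last holds). Time passes only in rows, so rows that repeat a pose let the fingers close. It gives the time, the measured TCP pose, the force, the opening and the grip force at its end, in the units of the state.
- env.get_obs(): the state, without advancing time (a new reading comes with each control period).
- cams.read_camera(name): name is "side" or "top"; returns (picture, depth): 400x640x3 uint8, blue, green, red; 400x640 float32, m along the optical axis (not along the pixel's ray), 0 where there is no reading.
- cams.camera_info(name): a dict with "K" (3x3 intrinsics, pixels), "T" (4x4, takes a point from camera to world coordinates). Camera axes: x right, y up, looking along -z (the intrinsics and any distortion apply to the point x, -y, -z); pixel columns grow to the right and rows downward; lengths in m; the calibration is good to about 2 mm. A picture is of the moment at which its call begins. camera_info takes no time and is no camera call.
- env.sign_off(): hands the job in; it is judged then, once.
Trained networks look in the newest picture that a camera, given by its name, has taken for a name from the list of things; names that differ only in an ending like _2 or _b are one class to them, and where a whole thing is asked for, a point or a joint stands for the part that bears it (a point fixed in the world has none). Each returns a list of dicts, best first, with "score" (0 to 1); they miss things now and then, are a little off and sometimes report something else, mostly with a low value. They report only what shows in the picture. A call takes as long as a camera call.
- look_for(camera, target): "uv" ([column, row] in pixels, amid what is visible of it).
- silhouettes(camera, target): "pixels" (400x640 bool, what is visible of it) and "uv" ([column, row] in pixels, amid what is visible of it).
- landmark_of(camera, target): "uv" ([column, row] in pixels: a listed point, or the origin of a listed thing).
The state is a dict: "time": time; "q": joint angles; "qd": joint speeds; "joint_torque": joint torques, N m; "eef_pos": TCP position; "tcp_rot": TCP orientation; "contact_force": force on the tool from outside, world axes, zero at the start; "moment": the same for the moment, N m; "opening": opening from 0.0 (shut) to 1.0 (fully open); "finger_force": force on a finger pad.
Only numpy, scipy, OpenCV 4.12 (cv2) and the standard library are available. Lean on these libraries where they do the work, as an engineer would, in place of code of your own. Each camera call takes 0.05 s, during which the arm holds its last target. There are 200 camera calls.

## Working session

There is one attempt and no reset: what is moved stays moved. The work goes in short steps, Python scripts to look and compute and a tool call to move; the robot and the scene stay as the last step left them, time stands still between calls to the robot, and variables do not carry over. Pictures are saved under pics/ and viewed, at most 14 in all, crops included, and the job is handed in when it is done.

Besides the shell and the picture viewer there is one more tool, called after "Request:" by a JSON object that holds its "method" and its "body", one argument or row to a line. step_arm: Moves the arm, as the interface text tells. Its arguments: {"type":"object","properties":{"hand":{"type":"array","items":{"type":"number"}},"offset":{"type":"array","items":{"type":"array","items":{"type":"number"}}},"twist":{"type":"array","items":{"type":"number"}},"newtons":{"type":"number"}},"required":["hand","offset","twist"]}

```bash
ls; mkdir -p pics; cat > h.py <<'E'
import numpy as np, cv2
from station import env, cams, look_for, silhouettes, landmark_of
def ray(cam,uv):
    i=cams.camera_info(cam);K=np.array(i["K"]);T=np.array(i["T"])
    d=np.linalg.inv(K)@[uv[0],uv[1],1.]; d=np.array([d[0],-d[1],-d[2]])
    return T[:3,3],T[:3,:3]@d
def at_z(cam,uv,z):
    o,d=ray(cam,uv); return o+d*(z-o[2])/d[2]
def cloud(cam,depth):
    i=cams.camera_info(cam);K=np.array(i["K"]);T=np.array(i["T"])
    v,u=np.mgrid[:400,:640]; p=np.stack([(u-K[0,2])/K[0,0]*depth,-(v-K[1,2])/K[1,1]*depth,-depth],-1)
    return p@T[:3,:3].T+T[:3,3]
def proj(cam,p):
    i=cams.camera_info(cam);K=np.array(i["K"]);T=np.array(i["T"])
    c=T[:3,:3].T@(np.array(p)-T[:3,3]); c=K@[c[0],-c[1],-c[2]]; return c[:2]/c[2]
E
python3 - <<'E'
from h import *
np.set_printoptions(precision=4,suppress=True)
s=env.get_obs();print(s["time"],s["eef_pos"],s["tcp_rot"],s["opening"])
for c in["top","side"]:
    im,d=cams.read_camera(c);cv2.imwrite(f"pics/{c}0.png",im);np.save(f"pics/{c}0.npy",d)
    i=cams.camera_info(c);print(c,i)
    for t in["white_bottle_0","amber_bottle_0","amber_bottle_1","orange_carton","blue_carton","grey_tray","white_tray","drawer_handle"]:
        for r in landmark_of(c,t)[:2]: print(t,round(r["score"],2),r["uv"],at_z(c,r["uv"],dict(drawer_handle=.045,orange_carton=.009,blue_carton=.009).get(t,0)))
E
```

```text
pics
0.0 [0.1262 0.5351 0.2307] [[-0.9733  0.2297 -0.0005]
 [ 0.2297  0.9733 -0.0012]
 [ 0.0002 -0.0013 -1.    ]] 1.000188405373181
top {'K': array([[404.036 ,   0.    , 315.8046],
       [  0.    , 404.036 , 201.0499],
       [  0.    ,   0.    ,   1.    ]]), 'T': array([[ 0.0047,  0.9985, -0.0539,  0.5338],
       [-0.9999,  0.0054,  0.0145,  0.0127],
       [ 0.0148,  0.0538,  0.9984,  1.209 ],
       [ 0.    ,  0.    ,  0.    ,  1.    ]])}
white_bottle_0 0.83 [297.0, 229.0] [0.5153 0.0508 0.    ]
amber_bottle_0 0.75 [413.4, 203.1] [ 0.5945 -0.2984  0.    ]
amber_bottle_0 0.64 [324.9, 226.7] [ 0.5225 -0.0324  0.    ]
amber_bottle_1 0.75 [413.4, 203.1] [ 0.5945 -0.2984  0.    ]
amber_bottle_1 0.64 [324.9, 226.7] [ 0.5225 -0.0324  0.    ]
grey_tray 0.7 [411.7, 207.6] [ 0.5809 -0.2932  0.    ]
white_tray 0.93 [215.7, 250.1] [0.4517 0.2914 0.    ]
drawer_handle 0.69 [323.9, 206.8] [ 0.5802 -0.0277  0.045 ]
side {'K': array([[494.7109,   0.    , 316.0438],
       [  0.    , 494.7109, 207.2537],
       [  0.    ,   0.    ,   1.    ]]), 'T': array([[ 0.9394,  0.1122, -0.3239,  0.217 ],
       [-0.3418,  0.38  , -0.8595, -0.9938],
       [ 0.0266,  0.9182,  0.3953,  0.5249],
       [ 0.    ,  0.    ,  0.    ,  1.    ]])}
white_bottle_0 0.68 [275.2, 226.5] [0.5102 0.064  0.    ]
amber_bottle_0 0.78 [301.2, 256.1] [ 0.5239 -0.0962  0.    ]
amber_bottle_0 0.56 [288.4, 238.6] [ 0.5219 -0.0078  0.    ]
amber_bottle_1 0.78 [301.2, 256.1] [ 0.5239 -0.0962  0.    ]
amber_bottle_1 0.56 [288.4, 238.6] [ 0.5219 -0.0078  0.    ]
grey_tray 0.88 [363.9, 299.8] [ 0.5831 -0.2913  0.    ]
white_tray 0.71 [236.2, 193.0] [0.4639 0.3084 0.    ]
white_tray 0.64 [288.0, 241.4] [ 0.5168 -0.0211  0.    ]
drawer_handle 0.65 [314.0, 219.6] [ 0.5809 -0.0169  0.045 ]
```

View pics/top0.png

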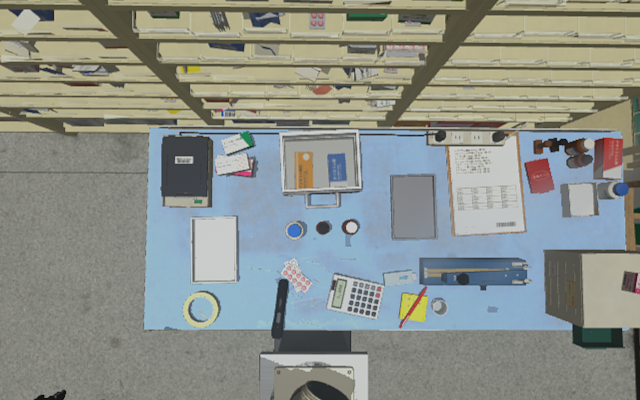

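View pics/side0.png

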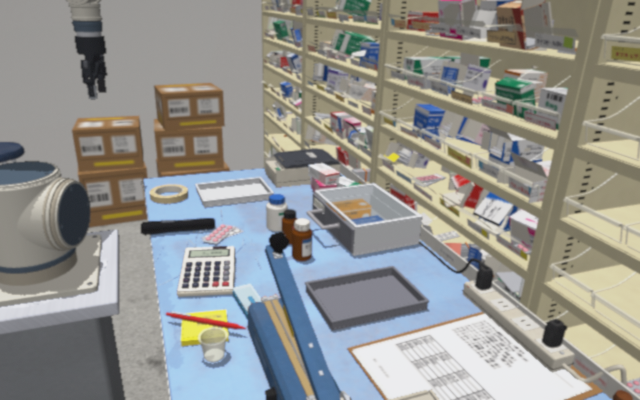

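The top view shows the bottles at (296,229) white, (323,227) small amber with black cap and (351,227) large amber. The drawer unit is at (320,160) with its handle at (323,203). The orange carton is at (303,170), left (+y), and the blue one at (337,170). The grey tray is at (413,207) and the white tray at (215,249). The side view matches.

```bash
cat > m.py <<'E'
from h import *
np.set_printoptions(precision=4,suppress=True)
def blobs(cam,d,im=None,xr=(.40,.56),yr=(-.17,.15),zr=(.055,.1)):
    P=cloud(cam,d); m=(d>0)&(P[...,0]>xr[0])&(P[...,0]<xr[1])&(P[...,1]>yr[0])&(P[...,1]<yr[1])&(P[...,2]>zr[0])&(P[...,2]<zr[1])
    n,l,st,c=cv2.connectedComponentsWithStats(m.astype(np.uint8),connectivity=8)
    for k in range(1,n):
        if st[k,4]>12:
            q=P[l==k]; print(cam,st[k,4],c[k],"mean",q.mean(0),"min",q.min(0),"max",q.max(0),"mid",(q.min(0)+q.max(0))/2)
E
python3 - <<'E'
from m import *
for c in["top","side"]:
    d=np.load(f"pics/{c}0.npy"); blobs(c,d)
d=np.load("pics/top0.npy");im=cv2.imread("pics/top0.png");P=cloud("top",d)
hsv=cv2.cvtColor(im,cv2.COLOR_BGR2HSV)
# table height check
print("table z",np.median(P[255:262,250:270,2]))
# circle fits of caps by colour
for n,t in [("white","white_bottle_0"),("a0","amber_bottle_0")]:
    cams.read_camera("top")
    for r in silhouettes("top",t)[:3]:
        p=np.argwhere(r["pixels"]); print(n,round(r["score"],2),r["uv"],p.min(0),p.max(0))
for t,z in[("grey_tray",.021),("white_tray",.021),("drawer",.065),("drawer_handle",.045),("orange_carton",.049),("blue_carton",.045)]:
    for r in silhouettes("top",t)[:1]:
        p=np.argwhere(r["pixels"])[:,::-1].astype(np.float32)
        b=cv2.boxPoints(cv2.minAreaRect(p)); w=np.array([at_z("top",x,z) for x in b])[:,:2]
        print(t,round(r["score"],2),b.round(0).tolist(),"\n",w,w.mean(0))
# drawer unit: points z .055-.085
m=(P[...,2]>.058)&(P[...,2]<.085)&(abs(P[...,1])<.17)&(P[...,0]>.56)&(P[...,0]<.85)
q=P[m][:,:2].astype(np.float32); print("unit",cv2.minAreaRect(q),cv2.boxPoints(cv2.minAreaRect(q)))
m=(P[...,2]>.03)&(P[...,2]<.06)&(abs(P[...,1]+.02)<.07)&(P[...,0]>.56)&(P[...,0]<.605)
q=P[m]; print("handle",len(q),q.min(0),q.max(0),q.mean(0)); 
E
python3 - <<'E'
import cv2
im=cv2.imread("pics/top0.png")[120:260,260:380]
cv2.imwrite("pics/crop1.png",cv2.resize(im,None,fx=4.2,fy=4.2,interpolation=cv2.INTER_NEAREST))
E
```

```text
top 188 [350.0266 227.3032] mean [ 0.5218 -0.1001  0.0748] min [ 0.4998 -0.1214  0.0557] max [ 0.5424 -0.0811  0.088 ] mid [ 0.5211 -0.1012  0.0718]
top 253 [293.6957 230.6245] mean [0.5118 0.0578 0.071 ] min [0.4877 0.0346 0.0553] max [0.536  0.0831 0.0847] mid [0.5118 0.0588 0.07  ]
top 120 [322.2833 227.975 ] mean [ 0.5195 -0.0225  0.0685] min [ 0.5022 -0.0392  0.0551] max [ 0.5364 -0.005   0.0792] mid [ 0.5193 -0.0221  0.0672]
side 807 [290.4164 217.0607] mean [ 0.5158 -0.0374  0.0705] min [ 0.487  -0.1273  0.0551] max [0.5434 0.0756 0.0882] mid [ 0.5152 -0.0258  0.0717]
table z -0.00047199728533853236
white 0.72 [293.3, 230.5] [222 285] [239 302]
a0 0.72 [318.4, 193.4] [190 282] [209 359]
a0 0.64 [325.4, 225.9] [222 316] [234 328]
a0 0.59 [352.1, 226.0] [220 341] [233 357]
grey_tray 0.81 [[388.0, 175.0], [435.0, 173.0], [439.0, 239.0], [391.0, 241.0]] 
 [[ 0.6759 -0.2178]
 [ 0.6841 -0.3596]
 [ 0.4884 -0.3674]
 [ 0.4807 -0.2268]] [ 0.5823 -0.2929]
white_tray 0.76 [[190.0, 283.0], [190.0, 217.0], [236.0, 217.0], [236.0, 283.0]] 
 [[0.358  0.3591]
 [0.5492 0.3632]
 [0.5499 0.229 ]
 [0.3583 0.2261]] [0.4538 0.2944]
drawer 0.57 [[282.0, 192.0], [359.0, 189.0], [360.0, 206.0], [283.0, 210.0]] 
 [[ 0.62    0.0922]
 [ 0.6312 -0.1265]
 [ 0.5815 -0.1287]
 [ 0.5704  0.0895]] [ 0.6008 -0.0184]
drawer_handle 0.77 [[284.0, 192.0], [358.0, 189.0], [359.0, 206.0], [285.0, 209.0]] 
 [[ 0.6218  0.0879]
 [ 0.6328 -0.1261]
 [ 0.583  -0.1283]
 [ 0.5722  0.0852]] [ 0.6024 -0.0203]
orange_carton 0.24 [[389.0, 175.0], [435.0, 174.0], [437.0, 239.0], [391.0, 240.0]] 
 [[ 0.6728 -0.2159]
 [ 0.6773 -0.3495]
 [ 0.4893 -0.3525]
 [ 0.4852 -0.22  ]] [ 0.5812 -0.2845]
unit ((0.707416832447052, -0.014930538833141327), (0.17922595143318176, 0.22625134885311127), 2.827094793319702) [[ 0.6123  0.0936]
 [ 0.6235 -0.1323]
 [ 0.8025 -0.1235]
 [ 0.7913  0.1025]]
handle 145 [ 0.5762 -0.0687  0.0411] [0.605  0.027  0.0534] [ 0.5848 -0.0193  0.048 ]
```

View pics/crop1.png

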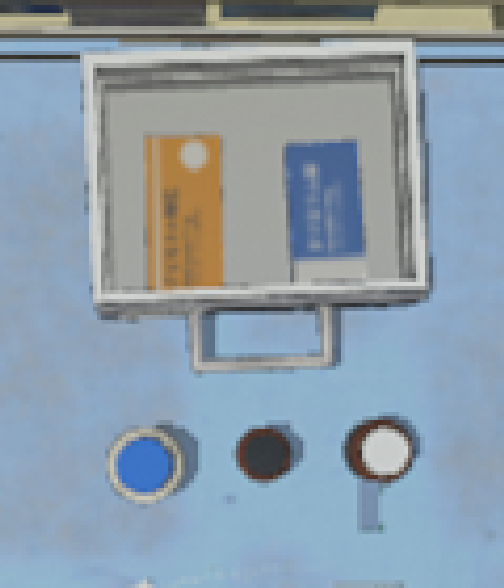

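The crop shows the caps at about (294.5,230.7) white, (322.9,228.1) small and (351.9,227.4) large, roughly 80 mm apart. The orange carton is on the left (+y) and the drawer is yawed about 2.8°.

Request:
{"method": "step_arm", "body": {
  "hand": [0.8,0.8,0.8,0.8,0.8,0.8,0.8,0.8,0.8,0.8],
  "offset": [
    [0.386,-0.477,-0.081],
    [0.386,-0.477,-0.081],
    [0.386,-0.477,-0.081],
    [0.386,-0.477,-0.081],
    [0.386,-0.477,-0.081],
    [0.386,-0.477,-0.081],
    [0.386,-0.477,-0.081],
    [0.386,-0.477,-0.081],
    [0.386,-0.477,-0.081],
    [0.386,-0.477,-0.081]
  ],
  "twist": [0.074,0.074,0.074,0.074,0.074,0.074,0.074,0.074,0.074,0.074],
  "newtons": 25
}}

```text
time: 2.65
eef_pos: [0.5135, 0.0563, 0.1502]
tcp_rot: [[-1.0, -0.0, 0.001], [-0.0, 1.0, 0.0], [-0.001, 0.0, -1.0]]
contact_force: [0.2, 1.6, 0.2]
opening: 0.799
finger_force: 0.0
```

```bash
python3 - <<'E'
from m import *
for n,uv,z in[("w",(294.5,230.7),.08),("s",(322.9,228.1),.075),("l",(351.9,227.4),.085)]: print(n,at_z("top",(uv[0]-.5,uv[1]-.5),z))
d=np.load("pics/side0.npy");im=cv2.imread("pics/side0.png")
for y in[(.02,.1),(-.055,.01),(-.14,-.07)]: blobs("side",d,yr=y,zr=(.068,.1)); blobs("side",d,yr=y,zr=(.02,.06))
print(env.get_obs()["tcp_rot"])
E
```

```text
w [0.5131 0.0566 0.08  ]
s [ 0.5206 -0.0226  0.075 ]
l [ 0.5231 -0.103   0.085 ]
side 153 [276.7124 199.1373] mean [0.5106 0.0507 0.0777] min [0.494  0.037  0.0681] max [0.5314 0.0756 0.0829] mid [0.5127 0.0563 0.0755]
side 265 [275.1094 215.4   ] mean [0.5031 0.0387 0.0416] min [0.487  0.0276 0.0201] max [0.5344 0.0593 0.06  ] mid [0.5107 0.0435 0.04  ]
side 88 [289.875  213.1477] mean [ 0.5188 -0.028   0.074 ] min [ 0.5061 -0.0385  0.0683] max [ 0.5326 -0.005   0.0781] mid [ 0.5194 -0.0217  0.0732]
side 189 [288.037  226.8148] mean [ 0.5122 -0.0361  0.0447] min [ 0.5007 -0.0452  0.0203] max [ 0.5364 -0.018   0.0599] mid [ 0.5185 -0.0316  0.0401]
side 196 [302.3418 225.4949] mean [ 0.5208 -0.1094  0.0803] min [ 0.5068 -0.1227  0.0681] max [ 0.5394 -0.0847  0.0882] mid [ 0.5231 -0.1037  0.0782]
side 354 [301.8785 244.5424] mean [ 0.5175 -0.1181  0.0402] min [ 0.4997 -0.1285  0.02  ] max [ 0.5432 -0.0984  0.0599] mid [ 0.5214 -0.1135  0.04  ]
[[-1.     -0.0002  0.0007]
 [-0.0002  1.      0.0001]
 [-0.0007  0.0001 -1.    ]]
```

Request:
{"method": "step_arm", "body": {
  "hand": [0.8,0.8,0.8,0.8,0.8,0.3,0.3,0.3,0.3,0.3],
  "offset": [
    [0,-0.001,0],
    [0,-0.001,-0.04],
    [0,-0.001,-0.08],
    [0,-0.001,-0.115],
    [0,-0.001,-0.125],
    [0,-0.001,-0.125],
    [0,-0.001,-0.125],
    [0,-0.001,-0.125],
    [0,-0.001,-0.125],
    [0,-0.001,-0.125]
  ],
  "twist": [0,0,0,0,0,0,0,0,0,0],
  "newtons": 25
}}

```text
time: 3.9
eef_pos: [0.5126, 0.0573, 0.0257]
tcp_rot: [[-1.0, -0.001, 0.001], [-0.001, 1.0, -0.0], [-0.001, -0.0, -1.0]]
contact_force: [-0.8, 0.6, 2.8]
opening: 0.602
finger_force: 26.2
```

Request:
{"method": "step_arm", "body": {
  "hand": [0.3,0.3,0.3,0.3,0.3,0.3,0.3,0.3,0.3,0.3],
  "offset": [
    [0,0,0.03],
    [0,0,0.08],
    [0,-0.02,0.12],
    [0.025,-0.07,0.125],
    [0.05,-0.13,0.125],
    [0.075,-0.19,0.125],
    [0.1,-0.25,0.125],
    [0.12,-0.31,0.125],
    [0.127,-0.347,0.125],
    [0.127,-0.347,0.125]
  ],
  "twist": [0,0,0,0,0,0,0,0,0,0]
}}

```text
time: 5.15
eef_pos: [0.6392, -0.2933, 0.1487]
tcp_rot: [[-1.0, 0.003, -0.001], [0.003, 1.0, 0.0], [0.001, 0.0, -1.0]]
contact_force: [0.1, 1.2, -1.8]
opening: 0.602
finger_force: 26.7
```

Request:
{"method": "step_arm", "body": {
  "hand": [0.3,0.3,0.3,0.3,0.3,0.8,0.8,0.8,0.8,0.8],
  "offset": [
    [0,0,-0.03],
    [0,0,-0.08],
    [0,0,-0.11],
    [0,0,-0.12],
    [0,0,-0.121],
    [0,0,-0.121],
    [0,0,-0.121],
    [0,0,-0.1],
    [0,0,-0.05],
    [0,0,0.005]
  ],
  "twist": [0,0,0,0,0,0,0,0,0,0]
}}

```text
time: 6.4
eef_pos: [0.6391, -0.2896, 0.1567]
tcp_rot: [[-1.0, -0.001, -0.0], [-0.001, 1.0, 0.0], [0.0, 0.0, -1.0]]
contact_force: [2.0, 0.0, 1.3]
opening: 0.795
finger_force: 0.0
```

Request:
{"method": "step_arm", "body": {
  "hand": [0.65,0.65,0.65,0.65,0.65,0.65,0.65,0.65,0.65,0.65],
  "offset": [
    [-0.119,0.268,-0.005],
    [-0.119,0.268,-0.005],
    [-0.119,0.268,-0.005],
    [-0.119,0.268,-0.005],
    [-0.119,0.268,-0.005],
    [-0.119,0.268,-0.005],
    [-0.119,0.268,-0.005],
    [-0.119,0.268,-0.005],
    [-0.119,0.268,-0.005],
    [-0.119,0.268,-0.005]
  ],
  "twist": [0,0,0,0,0,0,0,0,0,0]
}}

```text
time: 7.65
eef_pos: [0.5205, -0.0223, 0.1501]
tcp_rot: [[-1.0, 0.0, -0.0], [0.0, 1.0, 0.0], [0.0, 0.0, -1.0]]
contact_force: [0.1, 0.0, 0.0]
opening: 0.646
finger_force: 0.0
```

```bash
python3 - <<'E'
from m import *
im,d=cams.read_camera("top"); cv2.imwrite("pics/top1.png",im)
blobs("top",d,xr=(.48,.69),yr=(-.37,-.22)); s=env.get_obs(); print(s["time"],s["eef_pos"])
E
```

```text
top 260 [415.0923 186.6808] mean [ 0.6374 -0.2847  0.0734] min [ 0.6144 -0.3148  0.0556] max [ 0.6638 -0.263   0.0869] mid [ 0.6391 -0.2889  0.0712]
7.7 [ 0.5205 -0.0222  0.1501]
```

White is standing in the grey tray. Next is the small amber.

Request:
{"method": "step_arm", "body": {
  "hand": [0.65,0.65,0.65,0.65,0.65,0.2,0.2,0.2,0.2,0.2],
  "offset": [
    [0,0,-0.03],
    [0,0,-0.07],
    [0,0,-0.11],
    [0,0,-0.125],
    [0,0,-0.125],
    [0,0,-0.125],
    [0,0,-0.125],
    [0,0,-0.125],
    [0,0,-0.125],
    [0,0,-0.125]
  ],
  "twist": [0,0,0,0,0,0,0,0,0,0]
}}

```text
time: 8.95
eef_pos: [0.5214, -0.0219, 0.0267]
tcp_rot: [[-1.0, -0.001, 0.003], [-0.001, 1.0, -0.001], [-0.003, -0.001, -1.0]]
contact_force: [-0.5, -0.5, 7.3]
opening: 0.44
finger_force: 25.8
```

Request:
{"method": "step_arm", "body": {
  "hand": [0.2,0.2,0.2,0.2,0.2,0.2,0.2,0.2,0.2,0.2],
  "offset": [
    [0,0,0.03],
    [0,0,0.08],
    [0,-0.02,0.12],
    [0.01,-0.07,0.125],
    [0.025,-0.13,0.125],
    [0.04,-0.19,0.125],
    [0.055,-0.25,0.125],
    [0.06,-0.271,0.125],
    [0.06,-0.271,0.125],
    [0.06,-0.271,0.125]
  ],
  "twist": [0,0,0,0,0,0,0,0,0,0]
}}

```text
time: 10.2
eef_pos: [0.5801, -0.2918, 0.1504]
tcp_rot: [[-1.0, -0.001, -0.0], [-0.001, 1.0, 0.0], [0.0, 0.0, -1.0]]
contact_force: [0.3, 1.1, -1.6]
opening: 0.439
finger_force: 25.5
```

Request:
{"method": "step_arm", "body": {
  "hand": [0.2,0.2,0.2,0.2,0.2,0.7,0.7,0.7,0.7,0.7],
  "offset": [
    [0,0,-0.03],
    [0,0,-0.08],
    [0,0,-0.11],
    [0,0,-0.12],
    [0,0,-0.121],
    [0,0,-0.121],
    [0,0,-0.121],
    [0,0,-0.1],
    [0,0,-0.05],
    [0,0,0]
  ],
  "twist": [0,0,0,0,0,0,0,0,0,0]
}}

```text
time: 11.45
eef_pos: [0.5802, -0.2927, 0.152]
tcp_rot: [[-1.0, -0.001, -0.0], [-0.001, 1.0, 0.0], [0.0, 0.0, -1.0]]
contact_force: [1.9, -0.6, -0.7]
opening: 0.699
finger_force: 0.0
```

Request:
{"method": "step_arm", "body": {
  "hand": [0.72,0.72,0.72,0.72,0.72,0.72,0.72,0.72,0.72,0.72],
  "offset": [
    [-0.058,0.191,0],
    [-0.058,0.191,0],
    [-0.058,0.191,0],
    [-0.058,0.191,0],
    [-0.058,0.191,0],
    [-0.058,0.191,0],
    [-0.058,0.191,0],
    [-0.058,0.191,0],
    [-0.058,0.191,0],
    [-0.058,0.191,0]
  ],
  "twist": [0,0,0,0,0,0,0,0,0,0]
}}

```text
time: 12.7
eef_pos: [0.5224, -0.1019, 0.1502]
tcp_rot: [[-1.0, -0.0, -0.0], [-0.0, 1.0, 0.0], [0.0, 0.0, -1.0]]
contact_force: [0.4, -0.6, -0.2]
opening: 0.715
finger_force: 0.0
```

```bash
python3 - <<'E'
from m import *
im,d=cams.read_camera("top"); cv2.imwrite("pics/top2.png",im)
blobs("top",d,xr=(.48,.69),yr=(-.37,-.22)); s=env.get_obs(); print(s["time"],s["eef_pos"])
E
```

```text
top 257 [415.1673 186.6887] mean [ 0.6374 -0.2849  0.0735] min [ 0.6145 -0.3141  0.0551] max [ 0.6642 -0.2629  0.0868] mid [ 0.6393 -0.2885  0.071 ]
top 115 [416.4261 207.1304] mean [ 0.5796 -0.2884  0.0718] min [ 0.5633 -0.3035  0.0551] max [ 0.5948 -0.2729  0.0841] mid [ 0.579  -0.2882  0.0696]
12.75 [ 0.5224 -0.1018  0.1502]
```

Request:
{"method": "step_arm", "body": {
  "hand": [0.72,0.72,0.72,0.72,0.72,0.2,0.2,0.2,0.2,0.2],
  "offset": [
    [0,0,-0.03],
    [0,0,-0.07],
    [0,0,-0.11],
    [0,0,-0.125],
    [0,0,-0.125],
    [0,0,-0.125],
    [0,0,-0.125],
    [0,0,-0.125],
    [0,0,-0.125],
    [0,0,-0.125]
  ],
  "twist": [0,0,0,0,0,0,0,0,0,0]
}}

```text
time: 14.0
eef_pos: [0.5233, -0.102, 0.0268]
tcp_rot: [[-1.0, -0.001, 0.003], [-0.001, 1.0, -0.001], [-0.003, -0.001, -1.0]]
contact_force: [0.7, -0.0, 8.0]
opening: 0.508
finger_force: 25.9
```

Request:
{"method": "step_arm", "body": {
  "hand": [0.2,0.2,0.2,0.2,0.2,0.2,0.2,0.2,0.2,0.2],
  "offset": [
    [0,0,0.03],
    [0,0,0.08],
    [0,-0.01,0.12],
    [0,-0.05,0.125],
    [0,-0.1,0.125],
    [0,-0.15,0.125],
    [0,-0.185,0.125],
    [0,-0.194,0.125],
    [0,-0.194,0.125],
    [0,-0.194,0.125]
  ],
  "twist": [0,0,0,0,0,0,0,0,0,0]
}}

```text
time: 15.25
eef_pos: [0.5224, -0.2945, 0.1505]
tcp_rot: [[-1.0, -0.002, 0.0], [-0.002, 1.0, 0.0], [-0.0, 0.0, -1.0]]
contact_force: [0.0, 0.5, -0.5]
opening: 0.505
finger_force: 25.9
```

Request:
{"method": "step_arm", "body": {
  "hand": [0.2,0.2,0.2,0.2,0.2,0.75,0.75,0.75,0.75,0.75],
  "offset": [
    [0,0,-0.03],
    [0,0,-0.08],
    [0,0,-0.11],
    [0,0,-0.12],
    [0,0,-0.121],
    [0,0,-0.121],
    [0,0,-0.121],
    [0,0,-0.1],
    [0,0,-0.05],
    [0,0,0]
  ],
  "twist": [0,0,0,0,0,0,0,0,0,0]
}}

```text
time: 16.5
eef_pos: [0.5222, -0.2957, 0.152]
tcp_rot: [[-1.0, -0.001, -0.0], [-0.001, 1.0, -0.0], [0.0, -0.0, -1.0]]
contact_force: [0.5, -0.4, -0.7]
opening: 0.753
finger_force: 0.0
```

```bash
python3 - <<'E'
from m import *
im,d=cams.read_camera("side"); cv2.imwrite("pics/side3.png",im)
P=cloud("side",d); m=(P[...,2]>.035)&(P[...,2]<.06)&(abs(P[...,1]+.02)<.06)&(P[...,0]>.56)&(P[...,0]<.6)
q=P[m]; print("handle side",len(q),q.min(0),q.max(0),q.mean(0))
im,d=cams.read_camera("top"); cv2.imwrite("pics/top3.png",im);P=cloud("top",d)
blobs("top",d,xr=(.48,.69),yr=(-.37,-.22)); s=env.get_obs(); print(s["time"],s["eef_pos"])
g=cv2.cvtColor(im,cv2.COLOR_BGR2HSV)
for n,lo,hi,z in[("o",(8,120,80),(25,255,255),.049),("b",(100,100,60),(125,255,255),.045)]:
    m=cv2.inRange(g,lo,hi)[140:200,285:360]; p=np.argwhere(m)[:,::-1]+[285,140]; 
    b=cv2.boxPoints(cv2.minAreaRect(p.astype(np.float32))); print(n,len(p),np.array([at_z("top",x,z) for x in b])[:,:2])
# handle bar
m=(P[...,2]>.03)&(P[...,2]<.06)&(P[...,1]>-.055)&(P[...,1]<.015)&(P[...,0]>.56)&(P[...,0]<.6)
q=P[m]; print(np.polyfit(q[:,1],q[:,0],1),len(q),q.mean(0),q.min(0),q.max(0))
E
```

```text
handle side 139 [ 0.5757 -0.0741  0.0427] [0.5999 0.0272 0.0527] [ 0.5849 -0.0261  0.0484]
top 260 [415.1192 186.6385] mean [ 0.6375 -0.2848  0.0734] min [ 0.6143 -0.314   0.0551] max [ 0.664  -0.2626  0.089 ] mid [ 0.6392 -0.2883  0.072 ]
top 137 [416.0365 207.927 ] mean [ 0.5774 -0.2877  0.07  ] min [ 0.5604 -0.3034  0.0556] max [ 0.5948 -0.2725  0.0818] mid [ 0.5776 -0.288   0.0687]
top 22 [417.1818 221.8636] mean [ 0.538  -0.291   0.0687] min [ 0.5347 -0.3034  0.0564] max [ 0.5405 -0.2798  0.0915] mid [ 0.5376 -0.2916  0.0739]
top 16 [418.0625 234.3125] mean [ 0.5029 -0.2932  0.0687] min [ 0.5006 -0.3033  0.0561] max [ 0.5071 -0.2821  0.0889] mid [ 0.5038 -0.2927  0.0725]
16.6 [ 0.5244 -0.2972  0.1565]
o 440 [[0.7363 0.0594]
 [0.7385 0.0104]
 [0.637  0.006 ]
 [0.6348 0.0548]]
b 326 [[ 0.7326 -0.0383]
 [ 0.7358 -0.0862]
 [ 0.6592 -0.0907]
 [ 0.6561 -0.043 ]]
[-0.066   0.5797] 75 [ 0.5811 -0.0205  0.0479] [ 0.5762 -0.0538  0.0424] [0.5854 0.0124 0.0527]
```

Request:
{"method": "step_arm", "body": {
  "hand": [0.3,0.3,0.3,0.3,0.3,0.3,0.3,0.3,0.3,0.3],
  "offset": [
    [0.0588,0.2754,0],
    [0.0588,0.2754,0],
    [0.0588,0.2754,0],
    [0.0588,0.2754,0],
    [0.0588,0.2754,0],
    [0.0588,0.2754,0],
    [0.0588,0.2754,0],
    [0.0588,0.2754,0],
    [0.0588,0.2754,0],
    [0.0588,0.2754,0]
  ],
  "twist": [-0.484,-0.484,-0.484,-0.484,-0.484,-0.484,-0.484,-0.484,-0.484,-0.484]
}}

```text
time: 17.85
eef_pos: [0.5811, -0.0203, 0.1502]
tcp_rot: [[-0.052, 0.999, 0.0], [0.999, 0.052, -0.0], [-0.0, 0.0, -1.0]]
contact_force: [-1.1, 0.1, 0.1]
opening: 0.302
finger_force: 0.0
```

Request:
{"method": "step_arm", "body": {
  "hand": [0.3,0.3,0.3,0.3,0.3,0.3,0,0,0,0],
  "offset": [
    [0,0,0],
    [0,0,-0.03],
    [0,0,-0.07],
    [0,0,-0.1],
    [0,0,-0.122],
    [0,0,-0.122],
    [0,0,-0.122],
    [0,0,-0.122],
    [0,0,-0.122],
    [0,0,-0.122]
  ],
  "twist": [0,0,0,0,0,0,0,0,0,0]
}}

```text
time: 19.1
eef_pos: [0.5817, -0.0204, 0.0291]
tcp_rot: [[-0.051, 0.999, 0.002], [0.999, 0.051, -0.0], [-0.0, 0.002, -1.0]]
contact_force: [0.2, 0.0, 4.1]
opening: 0.093
finger_force: 25.0
```

Gripped on the bar (7.9 mm). Pulling.

Request:
{"method": "step_arm", "body": {
  "hand": [0,0,0,0,0,0,0,0,0,0],
  "offset": [
    [-0.008,-0.0004,0],
    [-0.024,-0.0012,0],
    [-0.04,-0.002,0],
    [-0.056,-0.0028,0],
    [-0.072,-0.0036,0],
    [-0.088,-0.0044,0],
    [-0.104,-0.0052,0],
    [-0.116,-0.0058,0],
    [-0.124,-0.0062,0],
    [-0.128,-0.0064,0]
  ],
  "twist": [0,0,0,0,0,0,0,0,0,0]
}}

```text
time: 20.35
eef_pos: [0.4532, -0.027, 0.0291]
tcp_rot: [[-0.051, 0.999, 0.002], [0.999, 0.051, -0.001], [-0.001, 0.002, -1.0]]
contact_force: [1.4, 0.4, 6.1]
opening: 0.092
finger_force: 25.2
```

Request:
{"method": "step_arm", "body": {
  "hand": [0,0,0,0],
  "offset": [
    [-0.001,0,0],
    [-0.002,0,0],
    [-0.003,0,0],
    [-0.003,0,0]
  ],
  "twist": [0,0,0,0]
}}

```text
time: 20.85
eef_pos: [0.453, -0.027, 0.0292]
tcp_rot: [[-0.051, 0.999, 0.006], [0.999, 0.051, -0.0], [-0.0, 0.006, -1.0]]
contact_force: [11.1, 1.1, 0.2]
opening: 0.091
finger_force: 25.0
```

Request:
{"method": "step_arm", "body": {
  "hand": [0.3,0.3,0.3,0.3,0.3,0.75,0.75,0.75,0.75,0.75],
  "offset": [
    [0.002,0,0],
    [0.002,0,0],
    [0.002,0,0.04],
    [0,0,0.09],
    [0,0.03,0.12],
    [0,0.08,0.14],
    [0,0.13,0.14],
    [0,0.18,0.14],
    [0,0.22,0.14],
    [0,0.22,0.14]
  ],
  "twist": [0,0,0,0,0.06,0.12,0.18,0.24,0.3,0.36]
}}

```text
time: 22.1
eef_pos: [0.4491, 0.1954, 0.1677]
tcp_rot: [[-0.927, 0.376, -0.002], [0.376, 0.927, -0.0], [0.001, -0.001, -1.0]]
contact_force: [-0.9, -1.3, -0.4]
opening: 0.746
finger_force: 0.0
```

```bash
python3 - <<'E'
from m import *
im,d=cams.read_camera("top"); cv2.imwrite("pics/top4.png",im);P=cloud("top",d)
cv2.imwrite("pics/crop4.png",cv2.resize(im[130:270,200:370],None,fx=4,fy=4,interpolation=cv2.INTER_NEAREST))
s=env.get_obs(); print(s["time"],s["eef_pos"],s["tcp_rot"][:,1])
g=cv2.cvtColor(im,cv2.COLOR_BGR2HSV)
for n,lo,hi,z in[("o",(8,120,80),(25,255,255),.049),("b",(100,150,60),(125,255,255),.045)]:
    m=cv2.inRange(g,lo,hi); w=(P[...,0]>.46)&(P[...,0]<.67)&(abs(P[...,1]+.02)<.11)&(P[...,2]>.035)&(P[...,2]<.06); 
    q=P[(m>0)&w]; b=cv2.minAreaRect(q[:,:2].astype(np.float32)); print(n,len(q),b,cv2.boxPoints(b),q[:,2].mean())
w=(P[...,0]>.46)&(P[...,0]<.67)&(abs(P[...,1]+.02)<.09)&(P[...,2]>.033)&(P[...,2]<.06)
n,l,st,c=cv2.connectedComponentsWithStats(cv2.erode(w.astype(np.uint8),np.ones((3,3))))
for k in range(1,n):
    if st[k,4]>50: q=P[l==k]; b=cv2.minAreaRect(q[:,:2].astype(np.float32));print(st[k],b,cv2.boxPoints(b),q[:,2].mean())
for y in (.05,.1,-.07):print(np.nan)
E
```

```text
22.15 [0.4491 0.1945 0.1676] [ 0.3677  0.9299 -0.0012]
o 536 ((0.5549632906913757, 0.025248222053050995), (0.10647962987422943, 0.049018651247024536), 0.4632452130317688) [[0.5015 0.0493]
 [0.5019 0.0003]
 [0.6084 0.0012]
 [0.608  0.0502]] 0.04835708810462592
b 321 ((0.5665581822395325, -0.07115407288074493), (0.07710689306259155, 0.04783449321985245), 3.931401252746582) [[ 0.5265 -0.0499]
 [ 0.5297 -0.0977]
 [ 0.6067 -0.0924]
 [ 0.6034 -0.0446]] 0.044477586452921984
[297 198  17  37 537] ((0.5535319447517395, 0.0266980342566967), (0.10360390692949295, 0.046110060065984726), 0.3929118812084198) [[0.5016 0.0494]
 [0.5019 0.0033]
 [0.6055 0.004 ]
 [0.6052 0.0501]] 0.048414938688667905
[331 199  17  33 465] ((0.5564756393432617, -0.07105420529842377), (0.09129437059164047, 0.04404096305370331), 3.768472671508789) [[ 0.5095 -0.0521]
 [ 0.5124 -0.096 ]
 [ 0.6035 -0.09  ]
 [ 0.6006 -0.0461]] 0.0443863164614345
nan
nan
nan
```

View pics/crop4.png

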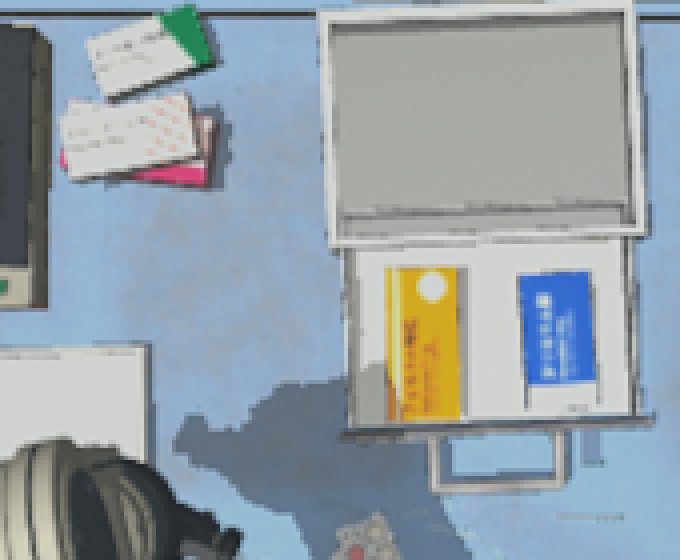

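The drawer is fully open. In the crop, orange lies free at about (425,345) and blue at (558,330).

Request:
{"method": "step_arm", "body": {
  "hand": [0.75,0.75,0.75,0.75,0.75,0.75,0.75],
  "offset": [
    [0.106,-0.168,-0.02],
    [0.106,-0.168,-0.02],
    [0.106,-0.168,-0.02],
    [0.106,-0.168,-0.02],
    [0.106,-0.168,-0.02],
    [0.106,-0.168,-0.045],
    [0.106,-0.168,-0.045]
  ],
  "twist": [0.129,0.129,0.129,0.129,0.129,0.129,0.129]
}}

```text
time: 23.02
eef_pos: [0.5543, 0.0264, 0.1222]
tcp_rot: [[-1.0, -0.01, -0.003], [-0.01, 1.0, 0.001], [0.003, 0.001, -1.0]]
contact_force: [-0.2, 0.3, 0.2]
opening: 0.749
finger_force: 0.0
```

Request:
{"method": "step_arm", "body": {
  "hand": [0.75,0.75,0.75,0.75,0.75,0.3,0.3,0.3,0.3,0.3],
  "offset": [
    [0,0,-0.03],
    [0,0,-0.06],
    [0,0,-0.09],
    [0,0,-0.105],
    [0,0,-0.109],
    [0,0,-0.109],
    [0,0,-0.109],
    [0,0,-0.109],
    [0,0,-0.109],
    [0,0,-0.109]
  ],
  "twist": [0,0,0,0,0,0,0,0,0,0],
  "newtons": 25
}}

```text
time: 24.28
eef_pos: [0.5566, 0.0253, 0.015]
tcp_rot: [[-1.0, -0.01, 0.001], [-0.01, 1.0, -0.0], [-0.001, -0.0, -1.0]]
contact_force: [-1.1, -0.5, 6.5]
opening: 0.604
finger_force: 26.7
```

Request:
{"method": "step_arm", "body": {
  "hand": [0.3,0.3,0.3,0.3,0.3,0.3,0.3,0.3,0.3,0.3],
  "offset": [
    [0,0,0.02],
    [0,0,0.06],
    [0,0.0,0.1],
    [-0.015,0.04,0.12],
    [-0.035,0.09,0.12],
    [-0.055,0.14,0.12],
    [-0.075,0.19,0.12],
    [-0.092,0.24,0.12],
    [-0.102,0.269,0.12],
    [-0.102,0.269,0.12]
  ],
  "twist": [0,0,0,0,0,0,0,0,0,0]
}}

```text
time: 25.52
eef_pos: [0.4532, 0.2959, 0.1342]
tcp_rot: [[-1.0, -0.014, -0.0], [-0.014, 1.0, 0.0], [0.0, 0.0, -1.0]]
contact_force: [-0.5, -0.8, -0.8]
opening: 0.605
finger_force: 26.3
```

Request:
{"method": "step_arm", "body": {
  "hand": [0.3,0.3,0.3,0.3,0.3,0.3,0.8,0.8,0.8,0.8],
  "offset": [
    [0,0,0],
    [0,0,-0.04],
    [0,0,-0.08],
    [0,0,-0.11],
    [0,0,-0.12],
    [0,0,-0.125],
    [0,0,-0.125],
    [0,0,-0.125],
    [0,0,-0.08],
    [0,0,0.01]
  ],
  "twist": [0,0,0,0,0,0,0,0,0,0]
}}

```text
time: 26.78
eef_pos: [0.4535, 0.294, 0.1176]
tcp_rot: [[-1.0, -0.01, -0.002], [-0.01, 1.0, -0.001], [0.002, -0.001, -1.0]]
contact_force: [1.7, 1.0, -0.1]
opening: 0.801
finger_force: 0.0
```

Request:
{"method": "step_arm", "body": {
  "hand": [0.3,0.3,0.3,0.3,0.3,0.3,0.3,0.3,0.3,0.3],
  "offset": [
    [0,0,0],
    [-0.001,-0.04,0],
    [-0.001,-0.321,0],
    [-0.001,-0.321,0],
    [-0.001,-0.321,0],
    [-0.001,-0.321,0],
    [-0.001,-0.321,0],
    [-0.001,-0.321,0],
    [-0.001,-0.321,0],
    [-0.001,-0.321,0]
  ],
  "twist": [0,-0.04,-0.487,-0.487,-0.487,-0.487,-0.487,-0.487,-0.487,-0.487]
}}

```text
time: 28.02
eef_pos: [0.4529, -0.0269, 0.1167]
tcp_rot: [[-0.046, 0.999, 0.0], [0.999, 0.046, -0.0], [-0.0, 0.0, -1.0]]
contact_force: [0.6, -0.2, 0.0]
opening: 0.303
finger_force: 0.0
```

Request:
{"method": "step_arm", "body": {
  "hand": [0.3,0.3],
  "offset": [
    [0,0,0],
    [0,0,0]
  ],
  "twist": [0,0]
}}

```text
time: 28.28
eef_pos: [0.4531, -0.0266, 0.1168]
tcp_rot: [[-0.053, 0.999, 0.0], [0.999, 0.053, -0.0], [-0.0, 0.0, -1.0]]
contact_force: [-0.6, 0.4, -0.2]
opening: 0.298
finger_force: 0.0
```

```bash
python3 - <<'E'
from m import *
im,d=cams.read_camera("top"); cv2.imwrite("pics/top5.png",im);P=cloud("top",d)
cv2.imwrite("pics/crop5.png",cv2.resize(im[140:300,180:450],None,fx=2.9,fy=2.9,interpolation=cv2.INTER_NEAREST))
s=env.get_obs(); print(s["time"],s["eef_pos"],s["tcp_rot"][:,1])
w=(P[...,0]>.36)&(P[...,0]<.55)&(abs(P[...,1]-.295)<.07)&(P[...,2]>.03)&(P[...,2]<.07)
q=P[w]; print(cv2.minAreaRect(q[:,:2].astype(np.float32)),q[:,2].mean(),q[:,2].std())
E
```

```text
28.325 [ 0.4531 -0.0266  0.1168] [0.9986 0.0532 0.0001]
((0.4521492123603821, 0.2927420139312744), (0.10927340388298035, 0.051648546010255814), 1.4726964235305786) 0.04219864274663092 0.002448354161003813
```

View pics/crop5.png

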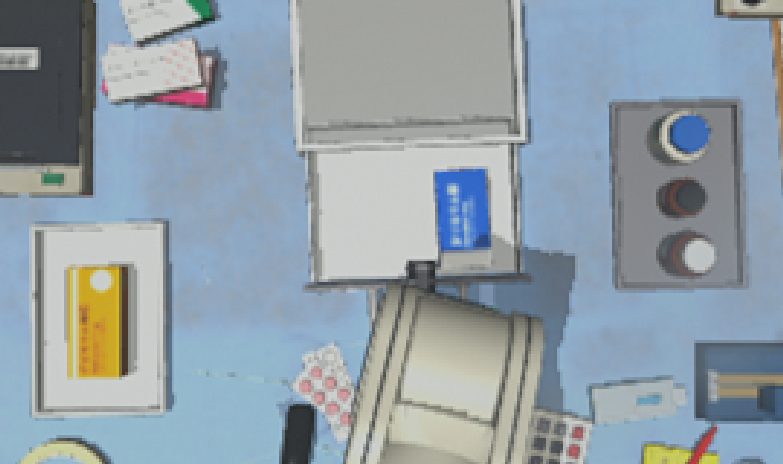

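In the crop the orange carton lies flat in the white tray at (97,320). The three bottles stand upright in the grey tray at about (685,130), (685,197) and (690,255), and blue is still in the drawer. Now I'll shut the drawer.

Request:
{"method": "step_arm", "body": {
  "hand": [0.3,0.3,0.3,0.3,0.3,0,0,0,0,0],
  "offset": [
    [0,0,-0.02],
    [0,0,-0.05],
    [0,0,-0.075],
    [0,0,-0.088],
    [0,0,-0.088],
    [0,0,-0.088],
    [0,0,-0.088],
    [0,0,-0.088],
    [0,0,-0.088],
    [0,0,-0.088]
  ],
  "twist": [0,0,0,0,0,0,0,0,0,0]
}}

```text
time: 29.58
eef_pos: [0.4537, -0.0268, 0.0295]
tcp_rot: [[-0.051, 0.999, 0.002], [0.999, 0.051, -0.0], [-0.0, 0.002, -1.0]]
contact_force: [-0.2, 0.4, 7.3]
opening: 0.093
finger_force: 25.0
```

Request:
{"method": "step_arm", "body": {
  "hand": [0,0,0,0,0,0,0,0,0,0],
  "offset": [
    [0.008,0.0004,0],
    [0.024,0.0012,0],
    [0.04,0.002,0],
    [0.056,0.0028,0],
    [0.072,0.0036,0],
    [0.088,0.0044,0],
    [0.104,0.0052,0],
    [0.116,0.0058,0],
    [0.124,0.0062,0],
    [0.128,0.0064,0]
  ],
  "twist": [0,0,0,0,0,0,0,0,0,0]
}}

```text
time: 30.82
eef_pos: [0.5819, -0.0203, 0.0295]
tcp_rot: [[-0.051, 0.999, 0.001], [0.999, 0.051, -0.0], [-0.0, 0.001, -1.0]]
contact_force: [-2.2, 0.2, 7.2]
opening: 0.091
finger_force: 25.1
```

Request:
{"method": "step_arm", "body": {
  "hand": [0,0,0,0,0],
  "offset": [
    [0.001,0,0],
    [0.002,0,0],
    [0.003,0,0],
    [0.004,0,0],
    [0.004,0,0]
  ],
  "twist": [0,0,0,0,0]
}}

```text
time: 31.45
eef_pos: [0.583, -0.0202, 0.0294]
tcp_rot: [[-0.051, 0.999, -0.003], [0.999, 0.051, -0.0], [-0.0, -0.003, -1.0]]
contact_force: [-10.8, -0.2, 14.4]
opening: 0.097
finger_force: 25.8
```

Request:
{"method": "step_arm", "body": {
  "hand": [0.3,0.3,0.3,0.3,0.3,0.3,0.3,0.3,0.3,0.3],
  "offset": [
    [-0.001,0,0],
    [-0.002,0,0],
    [-0.002,0,0],
    [-0.002,0,0.03],
    [-0.002,0,0.08],
    [-0.002,0,0.121],
    [-0.063,-0.2756,0.121],
    [-0.063,-0.2756,0.121],
    [-0.063,-0.2756,0.121],
    [-0.063,-0.2756,0.121]
  ],
  "twist": [0,0,0,0,0,0,0.06,0.12,0.18,0.24]
}}

```text
time: 32.7
eef_pos: [0.5327, -0.2499, 0.1498]
tcp_rot: [[-0.687, 0.727, 0.0], [0.727, 0.687, -0.0], [-0.0, 0.0, -1.0]]
contact_force: [-0.1, -0.5, -0.2]
opening: 0.301
finger_force: 0.0
```

```bash
python3 - <<'E'
from m import *
s=env.get_obs(); print(s["time"],s["eef_pos"],np.degrees(np.arctan2(s["tcp_rot"][1,1],s["tcp_rot"][0,1])))
E
```

```text
32.7 [ 0.5327 -0.2499  0.1498] 43.38876142888614
```

Request:
{"method": "step_arm", "body": {
  "hand": [0.75,0.75,0.75,0.75,0.75,0.75,0.75],
  "offset": [
    [-0.008,-0.034,0],
    [-0.008,-0.034,0],
    [-0.008,-0.034,0],
    [-0.008,-0.034,0],
    [-0.008,-0.034,0],
    [-0.008,-0.034,0],
    [-0.008,-0.034,0]
  ],
  "twist": [0.248,0.248,0.248,0.248,0.248,0.248,0.248]
}}

```text
time: 33.58
eef_pos: [0.5251, -0.2821, 0.1498]
tcp_rot: [[-0.999, 0.043, -0.0], [0.043, 0.999, 0.0], [0.0, 0.0, -1.0]]
contact_force: [-0.3, 0.2, 0.3]
opening: 0.749
finger_force: 0.0
```

```bash
python3 - <<'E'
from m import *
im,d=cams.read_camera("top")
s=env.get_obs(); print(s["time"],s["eef_pos"],np.degrees(np.arctan2(s["tcp_rot"][1,1],s["tcp_rot"][0,1])))
E
```

```text
33.625 [ 0.5252 -0.2821  0.1498] 87.57446041065307
```

Request:
{"method": "step_arm", "body": {
  "hand": [0.75,0.75,0.75,0.75,0.75,0.75],
  "offset": [
    [-0.003,-0.0138,0],
    [-0.003,-0.0138,0],
    [-0.003,-0.0138,-0.03],
    [-0.003,-0.0138,-0.07],
    [-0.003,-0.0138,-0.11],
    [-0.003,-0.0138,-0.121]
  ],
  "twist": [0.0135,0.0135,0.0135,0.0135,0.0135,0.0135]
}}

```text
time: 34.38
eef_pos: [0.521, -0.2948, 0.0267]
tcp_rot: [[-1.0, -0.001, -0.003], [-0.001, 1.0, 0.002], [0.003, 0.002, -1.0]]
contact_force: [-0.1, -0.0, 0.4]
opening: 0.748
finger_force: 0.0
```

Request:
{"method": "step_arm", "body": {
  "hand": [0.75,0.2,0.2,0.2,0.2,0.2],
  "offset": [
    [0,0,0],
    [0,0,0],
    [0,0,0],
    [0,0,0],
    [0,0,0],
    [0,0,0]
  ],
  "twist": [0,0,0,0,0,0]
}}

```text
time: 35.12
eef_pos: [0.523, -0.2965, 0.0306]
tcp_rot: [[-1.0, -0.002, 0.003], [-0.002, 1.0, -0.002], [-0.003, -0.002, -1.0]]
contact_force: [-0.3, 1.1, 7.0]
opening: 0.513
finger_force: 25.9
```

Request:
{"method": "step_arm", "body": {
  "hand": [0.2,0.2,0.2,0.2,0.2,0.2,0.2,0.2,0.2,0.2],
  "offset": [
    [0,0,0.03],
    [0,0,0.08],
    [0,0.01,0.11],
    [0,0.05,0.12],
    [0,0.1,0.12],
    [0,0.15,0.12],
    [0,0.185,0.12],
    [0,0.194,0.12],
    [0,0.194,0.12],
    [0,0.194,0.12]
  ],
  "twist": [0,0,0,0,0,0,0,0,0,0]
}}

```text
time: 36.38
eef_pos: [0.5223, -0.103, 0.1489]
tcp_rot: [[-1.0, -0.001, 0.0], [-0.001, 1.0, -0.0], [-0.0, -0.0, -1.0]]
contact_force: [-0.3, -0.6, -2.2]
opening: 0.511
finger_force: 25.9
```

Request:
{"method": "step_arm", "body": {
  "hand": [0.2,0.2,0.2,0.2,0.2,0.2,0.2],
  "offset": [
    [0,0,-0.03],
    [0,0,-0.07],
    [0,0,-0.1],
    [0,0,-0.117],
    [0,0,-0.122],
    [0,0,-0.1235],
    [0,0,-0.1235]
  ],
  "twist": [0,0,0,0,0,0,0]
}}

```text
time: 37.25
eef_pos: [0.5217, -0.1029, 0.0271]
tcp_rot: [[-1.0, -0.001, 0.0], [-0.001, 1.0, -0.0], [-0.0, -0.0, -1.0]]
contact_force: [-9.8, 2.9, 21.5]
opening: 0.512
finger_force: 27.8
```

Request:
{"method": "step_arm", "body": {
  "hand": [0.2,0.2,0.2,0.7,0.7,0.7,0.7,0.7,0.7,0.7],
  "offset": [
    [0,0.001,0.001],
    [0,0.001,0.001],
    [0,0.001,0.001],
    [0,0.001,0.001],
    [0,0.001,0.001],
    [0,0.001,0.001],
    [0,0.001,0.02],
    [0,0.001,0.06],
    [0,0.001,0.1],
    [0,0.001,0.1235]
  ],
  "twist": [0,0,0,0,0,0,0,0,0,0]
}}

```text
time: 38.5
eef_pos: [0.5226, -0.1011, 0.1507]
tcp_rot: [[-1.0, -0.002, 0.002], [-0.002, 1.0, -0.001], [-0.002, -0.001, -1.0]]
contact_force: [0.5, 1.0, -1.3]
opening: 0.698
finger_force: 0.0
```

Request:
{"method": "step_arm", "body": {
  "hand": [0.7,0.7,0.7,0.7,0.7,0.7,0.7,0.7,0.7,0.7],
  "offset": [
    [0.058,-0.191,0],
    [0.058,-0.191,0],
    [0.058,-0.191,0],
    [0.058,-0.191,0],
    [0.058,-0.191,0],
    [0.058,-0.191,0],
    [0.058,-0.191,0],
    [0.058,-0.191,0],
    [0.058,-0.191,0],
    [0.058,-0.191,0]
  ],
  "twist": [0,0,0,0,0,0,0,0,0,0]
}}

```text
time: 39.75
eef_pos: [0.5801, -0.2918, 0.1489]
tcp_rot: [[-1.0, -0.002, 0.0], [-0.002, 1.0, -0.0], [-0.0, -0.0, -1.0]]
contact_force: [-0.7, 0.1, 0.3]
opening: 0.699
finger_force: 0.0
```

```bash
python3 - <<'E'
from m import *
d0=np.load("pics/top0.npy");blobs("top",d0,yr=(-.17,-.06));d0=np.load("pics/side0.npy");blobs("side",d0,yr=(-.17,-.07))
for c in("top","side"):
    im,d=cams.read_camera(c); cv2.imwrite(f"pics/{c}6.png",im); blobs(c,d,yr=(-.17,-.06 if c=="top" else -.07))
    if c=="top": blobs(c,d,xr=(.48,.69),yr=(-.37,-.22))
s=env.get_obs(); print(s["time"],s["eef_pos"],np.degrees(np.arctan2(s["tcp_rot"][1,1],s["tcp_rot"][0,1])))
E
```

```text
top 188 [350.0266 227.3032] mean [ 0.5218 -0.1001  0.0748] min [ 0.4998 -0.1214  0.0557] max [ 0.5424 -0.0811  0.088 ] mid [ 0.5211 -0.1012  0.0718]
side 342 [302.2573 229.4269] mean [ 0.5198 -0.1122  0.0726] min [ 0.5006 -0.1273  0.0552] max [ 0.5434 -0.0847  0.0882] mid [ 0.522  -0.106   0.0717]
top 188 [350.0319 227.9096] mean [ 0.5201 -0.1001  0.0751] min [ 0.4998 -0.1215  0.0571] max [ 0.5396 -0.0812  0.09  ] mid [ 0.5197 -0.1014  0.0736]
top 255 [415.1961 186.6627] mean [ 0.6374 -0.2849  0.0737] min [ 0.6143 -0.3142  0.0551] max [ 0.6639 -0.2623  0.0869] mid [ 0.6391 -0.2882  0.071 ]
top 31 [416.0645 212.2258] mean [ 0.5653 -0.2888  0.066 ] min [ 0.5604 -0.3051  0.0552] max [ 0.569  -0.2751  0.0793] mid [ 0.5647 -0.2901  0.0672]
side 342 [301.3509 229.538 ] mean [ 0.5178 -0.1123  0.0727] min [ 0.4989 -0.1265  0.0551] max [ 0.5406 -0.0872  0.088 ] mid [ 0.5198 -0.1069  0.0715]
39.85 [ 0.5801 -0.2919  0.1488] 90.10520306684452
```

Request:
{"method": "step_arm", "body": {
  "hand": [0.7,0.7,0.7,0.7,0.7,0.2,0.2,0.2,0.2,0.2],
  "offset": [
    [0,-0.001,-0.03],
    [0,-0.001,-0.07],
    [0,-0.001,-0.11],
    [0,-0.001,-0.12],
    [0,-0.001,-0.12],
    [0,-0.001,-0.12],
    [0,-0.001,-0.12],
    [0,-0.001,-0.12],
    [0,-0.001,-0.12],
    [0,-0.001,-0.12]
  ],
  "twist": [0,0,0,0,0,0,0,0,0,0]
}}

```text
time: 41.1
eef_pos: [0.581, -0.2935, 0.0307]
tcp_rot: [[-1.0, -0.002, 0.003], [-0.002, 1.0, -0.002], [-0.003, -0.002, -1.0]]
contact_force: [-0.1, -0.1, 6.7]
opening: 0.437
finger_force: 25.5
```

Request:
{"method": "step_arm", "body": {
  "hand": [0.2,0.2,0.2,0.2,0.2,0.2,0.2,0.2,0.2,0.2],
  "offset": [
    [0,0,0.03],
    [0,0,0.08],
    [-0.005,0.03,0.11],
    [-0.015,0.08,0.12],
    [-0.03,0.14,0.12],
    [-0.045,0.2,0.12],
    [-0.057,0.25,0.12],
    [-0.059,0.271,0.12],
    [-0.059,0.271,0.12],
    [-0.059,0.271,0.12]
  ],
  "twist": [0,0,0,0,0,0,0,0,0,0]
}}

```text
time: 42.35
eef_pos: [0.5214, -0.0225, 0.1491]
tcp_rot: [[-1.0, -0.002, 0.001], [-0.002, 1.0, -0.0], [-0.001, -0.0, -1.0]]
contact_force: [-0.0, 0.6, -1.1]
opening: 0.435
finger_force: 25.5
```

Request:
{"method": "step_arm", "body": {
  "hand": [0.2,0.2,0.2,0.2,0.2,0.2,0.2],
  "offset": [
    [0,0,-0.03],
    [0,0,-0.07],
    [0,0,-0.1],
    [0,0,-0.115],
    [0,0,-0.12],
    [0,0,-0.122],
    [0,0,-0.122]
  ],
  "twist": [0,0,0,0,0,0,0]
}}

```text
time: 43.22
eef_pos: [0.5218, -0.0222, 0.0278]
tcp_rot: [[-1.0, -0.002, 0.002], [-0.002, 1.0, -0.0], [-0.002, -0.0, -1.0]]
contact_force: [-0.6, -0.6, -0.9]
opening: 0.434
finger_force: 25.5
```

Request:
{"method": "step_arm", "body": {
  "hand": [0.2,0.2,0.65,0.65,0.65,0.65,0.65,0.65,0.65,0.65],
  "offset": [
    [0,0,-0.001],
    [0,0,-0.001],
    [0,0,-0.001],
    [0,0,-0.001],
    [0,0,-0.001],
    [0,0,0.02],
    [0,0,0.06],
    [0,0,0.1],
    [0,0,0.122],
    [0,0,0.122]
  ],
  "twist": [0,0,0,0,0,0,0,0,0,0]
}}

```text
time: 44.48
eef_pos: [0.5219, -0.0221, 0.1501]
tcp_rot: [[-1.0, -0.002, 0.003], [-0.002, 1.0, -0.001], [-0.003, -0.001, -1.0]]
contact_force: [0.9, 0.1, 0.2]
opening: 0.652
finger_force: 0.0
```

Request:
{"method": "step_arm", "body": {
  "hand": [0.8,0.8,0.8,0.8,0.8,0.8,0.8,0.8,0.8,0.8],
  "offset": [
    [0.118,-0.268,0],
    [0.118,-0.268,0],
    [0.118,-0.268,0],
    [0.118,-0.268,0],
    [0.118,-0.268,0],
    [0.118,-0.268,0],
    [0.118,-0.268,0],
    [0.118,-0.268,0],
    [0.118,-0.268,0],
    [0.118,-0.268,0]
  ],
  "twist": [0,0,0,0,0,0,0,0,0,0]
}}

```text
time: 45.72
eef_pos: [0.6392, -0.2894, 0.1492]
tcp_rot: [[-1.0, -0.003, 0.0], [-0.003, 1.0, -0.0], [-0.0, -0.0, -1.0]]
contact_force: [0.8, 0.2, 0.8]
opening: 0.802
finger_force: 0.0
```

Request:
{"method": "step_arm", "body": {
  "hand": [0.8,0.8,0.8,0.8,0.8,0.3,0.3,0.3,0.3,0.3],
  "offset": [
    [0,0,-0.03],
    [0,0,-0.07],
    [0,0,-0.11],
    [0,0,-0.12],
    [0,0,-0.12],
    [0,0,-0.12],
    [0,0,-0.12],
    [0,0,-0.12],
    [0,0,-0.12],
    [0,0,-0.12]
  ],
  "twist": [0,0,0,0,0,0,0,0,0,0]
}}

```text
time: 46.98
eef_pos: [0.6401, -0.2904, 0.0309]
tcp_rot: [[-1.0, -0.002, 0.003], [-0.002, 1.0, -0.002], [-0.003, -0.002, -1.0]]
contact_force: [-0.8, 1.0, 6.6]
opening: 0.601
finger_force: 26.7
```

Request:
{"method": "step_arm", "body": {
  "hand": [0.3,0.3,0.3,0.3,0.3,0.3,0.3,0.3,0.3,0.3],
  "offset": [
    [0,0,0.03],
    [0,0,0.08],
    [-0.01,0.03,0.12],
    [-0.03,0.08,0.12],
    [-0.05,0.14,0.12],
    [-0.075,0.2,0.12],
    [-0.1,0.26,0.12],
    [-0.12,0.32,0.12],
    [-0.1265,0.347,0.12],
    [-0.1265,0.347,0.12]
  ],
  "twist": [0,0,0,0,0,0,0,0,0,0]
}}

```text
time: 48.22
eef_pos: [0.5119, 0.0591, 0.1498]
tcp_rot: [[-1.0, -0.005, 0.001], [-0.005, 1.0, 0.0], [-0.001, 0.0, -1.0]]
contact_force: [0.5, 0.1, 0.3]
opening: 0.606
finger_force: 26.7
```

Request:
{"method": "step_arm", "body": {
  "hand": [0.3,0.3,0.3,0.3,0.3,0.3,0.3,0.3],
  "offset": [
    [0,0,0],
    [0,0,-0.03],
    [0,0,-0.07],
    [0,0,-0.1],
    [0,0,-0.115],
    [0,0,-0.12],
    [0,0,-0.1225],
    [0,0,-0.1225]
  ],
  "twist": [0,0,0,0,0,0,0,0]
}}

```text
time: 49.22
eef_pos: [0.5132, 0.0566, 0.0279]
tcp_rot: [[-1.0, -0.001, 0.002], [-0.001, 1.0, -0.001], [-0.002, -0.001, -1.0]]
contact_force: [-3.9, -1.5, 5.8]
opening: 0.603
finger_force: 27.1
```

Contact made. I'll release, lift and clear the view.

Request:
{"method": "step_arm", "body": {
  "hand": [0.3,0.78,0.78,0.78,0.78,0.78,0.78,0.78,0.78,0.78],
  "offset": [
    [0,0,0],
    [0,0,0],
    [0,0,0],
    [0,0,0],
    [0,0,0.02],
    [0,0,0.06],
    [0,0,0.1],
    [0,0,0.13],
    [-0.05,0.06,0.16],
    [-0.07,0.12,0.17]
  ],
  "twist": [0,0,0,0,0,0,0,0,0,0]
}}

```text
time: 50.48
eef_pos: [0.4503, 0.1583, 0.193]
tcp_rot: [[-1.0, 0.001, 0.001], [0.001, 1.0, 0.0], [-0.001, 0.0, -1.0]]
contact_force: [1.0, 1.3, -0.2]
opening: 0.776
finger_force: 0.0
```

Request:
{"method": "step_arm", "body": {
  "hand": [0.78,0.78,0.78,0.78],
  "offset": [
    [-0.04,0.12,0.02],
    [-0.04,0.12,0.02],
    [-0.04,0.12,0.02],
    [-0.04,0.12,0.02]
  ],
  "twist": [0,0,0,0]
}}

```text
time: 50.98
eef_pos: [0.4108, 0.278, 0.2116]
tcp_rot: [[-1.0, -0.003, -0.0], [-0.003, 1.0, -0.0], [0.0, -0.0, -1.0]]
contact_force: [0.2, 0.2, -0.2]
opening: 0.782
finger_force: 0.0
```

```bash
python3 - <<'E'
from m import *
for c in("top","side"):
    d0=np.load(f"pics/{c}0.npy"); im,d=cams.read_camera(c); cv2.imwrite(f"pics/{c}7.png",im)
    for y in[(.02,.1),(-.055,.01),(-.14,-.07)]: blobs(c,d0,yr=y,zr=(.068,.1));blobs(c,d,yr=y,zr=(.068,.1))
    for dd in(d0,d):
        P=cloud(c,dd);m=(P[...,2]>.03)&(P[...,2]<.06)&(P[...,1]>-.055)&(P[...,1]<.015)&(P[...,0]>.56)&(P[...,0]<.6);print("handle",P[m].mean(0))
s=env.get_obs(); print(s["time"],s["eef_pos"])
im=np.vstack([cv2.resize(cv2.imread("pics/top7.png")[120:290,180:450],None,fx=1.8,fy=1.8),cv2.resize(cv2.imread("pics/side7.png")[160:325,180:450],None,fx=1.8,fy=1.8)[:290]])
cv2.imwrite("pics/fin.png",im[:600])
E
```

```text
top 145 [293.4897 230.6759] mean [0.5118 0.0581 0.0793] min [0.4941 0.0399 0.0684] max [0.5303 0.0762 0.0847] mid [0.5122 0.0581 0.0765]
top 142 [294.     230.3592] mean [0.5127 0.0566 0.0792] min [0.4941 0.0399 0.0722] max [0.5304 0.0735 0.0868] mid [0.5122 0.0567 0.0795]
top 77 [322.4675 228.2338] mean [ 0.5189 -0.0229  0.0748] min [ 0.5055 -0.0356  0.069 ] max [ 0.5307 -0.0103  0.0792] mid [ 0.5181 -0.0229  0.0741]
top 77 [322.1688 228.2987] mean [ 0.5187 -0.022   0.0742] min [ 0.5055 -0.0357  0.0684] max [ 0.5307 -0.0103  0.0785] mid [ 0.5181 -0.023   0.0735]
top 110 [350.6636 227.3091] mean [ 0.5219 -0.1011  0.0833] min [ 0.506  -0.1166  0.0706] max [ 0.5367 -0.0836  0.088 ] mid [ 0.5213 -0.1001  0.0793]
top 112 [350.6964 228.0804] mean [ 0.5198 -0.1012  0.083 ] min [ 0.5029 -0.1176  0.0681] max [ 0.5367 -0.0855  0.0888] mid [ 0.5198 -0.1015  0.0784]
handle [ 0.581  -0.0205  0.0483]
handle [ 0.5814 -0.0202  0.0477]
side 153 [276.7124 199.1373] mean [0.5106 0.0507 0.0777] min [0.494  0.037  0.0681] max [0.5314 0.0756 0.0829] mid [0.5127 0.0563 0.0755]
side 153 [277.3987 199.4052] mean [0.5117 0.0487 0.0777] min [0.4946 0.0323 0.068 ] max [0.5311 0.0735 0.0835] mid [0.5129 0.0529 0.0758]
side 88 [289.875  213.1477] mean [ 0.5188 -0.028   0.074 ] min [ 0.5061 -0.0385  0.0683] max [ 0.5326 -0.005   0.0781] mid [ 0.5194 -0.0217  0.0732]
side 90 [289.7778 212.9444] mean [ 0.5189 -0.027   0.0741] min [ 0.5069 -0.0394  0.0682] max [ 0.5344 -0.0092  0.0787] mid [ 0.5206 -0.0243  0.0735]
side 196 [302.3418 225.4949] mean [ 0.5208 -0.1094  0.0803] min [ 0.5068 -0.1227  0.0681] max [ 0.5394 -0.0847  0.0882] mid [ 0.5231 -0.1037  0.0782]
side 198 [301.4596 225.5859] mean [ 0.5189 -0.1094  0.0803] min [ 0.5045 -0.1224  0.068 ] max [ 0.5368 -0.0872  0.088 ] mid [ 0.5207 -0.1048  0.078 ]
handle [ 0.5807 -0.0222  0.0488]
handle [ 0.5811 -0.0204  0.0492]
51.075 [0.4113 0.2769 0.2115]
```

View pics/fin.png

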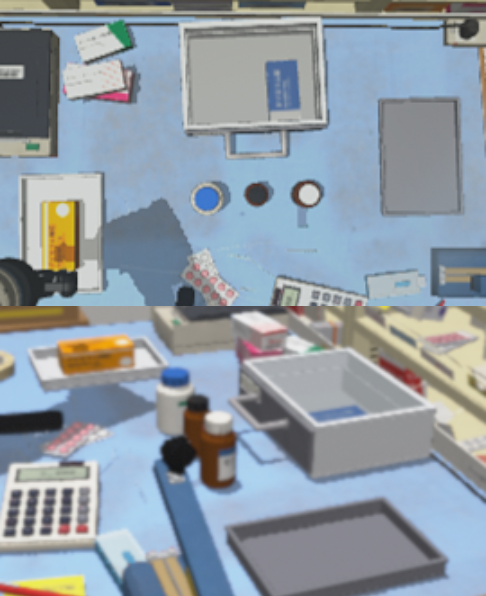

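```bash
python3 - <<'E'
from h import *
for a in("top0","top3","top7"):
  for c,(r0,r1,c0,c1) in dict(handle=(188,212,300,345),unit=(132,180,278,362)).items():
    f=lambda n:cv2.cvtColor(cv2.imread(f"pics/{n}.png"),cv2.COLOR_BGR2GRAY)[r0:r1,c0:c1].astype(np.float32)
    if a!="top0": print(a,c,cv2.findTransformECC(f("top0"),f(a),np.eye(2,3,dtype=np.float32),cv2.MOTION_TRANSLATION)[1][:,2])
E
```

```text
top3 handle [ 0.00470683 -0.002798  ]
top3 unit [-0.0014157   0.00305759]
top7 handle [-0.10251413 -0.05697013]
top7 unit [-0.03631184 -0.07296096]
```

The drawer could still be up to about 1 mm ajar because I released it by its grip. I'll nudge the front with shut fingers above the bar, well clear of the bottles, to be sure.

Request:
{"method": "step_arm", "body": {
  "hand": [0,0,0,0,0,0,0,0,0,0],
  "offset": [
    [0.1775,-0.2975,-0.06],
    [0.1775,-0.2975,-0.06],
    [0.1775,-0.2975,-0.06],
    [0.1775,-0.2975,-0.06],
    [0.1775,-0.2975,-0.06],
    [0.1775,-0.2975,-0.06],
    [0.1775,-0.2975,-0.06],
    [0.1775,-0.2975,-0.06],
    [0.1775,-0.2975,-0.06],
    [0.1775,-0.2975,-0.06]
  ],
  "twist": [0,0,0,0,0,0,0,0,0,0]
}}

```text
time: 52.32
eef_pos: [0.5882, -0.0188, 0.1523]
tcp_rot: [[-1.0, -0.003, 0.001], [-0.003, 1.0, -0.0], [-0.001, -0.0, -1.0]]
contact_force: [-0.5, -0.2, -0.4]
opening: -0.002
finger_force: 0.0
```

Request:
{"method": "step_arm", "body": {
  "hand": [0,0,0,0,0,0],
  "offset": [
    [0,0,-0.03],
    [0,0,-0.07],
    [0,0,-0.096],
    [0,0,-0.096],
    [0.008,0,-0.096],
    [0.014,0,-0.096]
  ],
  "twist": [0,0,0,0,0,0]
}}

```text
time: 53.08
eef_pos: [0.604, -0.0196, 0.0574]
tcp_rot: [[-1.0, -0.002, 0.003], [-0.002, 1.0, -0.0], [-0.003, -0.0, -1.0]]
contact_force: [0.1, 0.5, -0.3]
opening: 0.0
finger_force: 0.0
```

Request:
{"method": "step_arm", "body": {
  "hand": [0,0,0,0],
  "offset": [
    [0.002,0,-0.001],
    [0.004,0,-0.001],
    [0.006,0,-0.001],
    [0.007,0,-0.001]
  ],
  "twist": [0,0,0,0]
}}

```text
time: 53.58
eef_pos: [0.6095, -0.0196, 0.0548]
tcp_rot: [[-1.0, -0.002, -0.0], [-0.002, 1.0, 0.0], [0.0, 0.0, -1.0]]
contact_force: [-0.4, -0.2, 0.3]
opening: -0.005
finger_force: 0.0
```

Request:
{"method": "step_arm", "body": {
  "hand": [0,0,0,0,0],
  "offset": [
    [0.001,0,0],
    [0.002,0,0],
    [0.003,0,0],
    [0.004,0,0],
    [0.004,0,0]
  ],
  "twist": [0,0,0,0,0]
}}

```text
time: 54.2
eef_pos: [0.6101, -0.0195, 0.0546]
tcp_rot: [[-1.0, -0.002, -0.006], [-0.002, 1.0, -0.0], [0.006, -0.0, -1.0]]
contact_force: [-15.5, -0.6, 9.9]
opening: 0.001
finger_force: 7.8
```

Pressed home at 15 N with no further travel. Backing off.

Request:
{"method": "step_arm", "body": {
  "hand": [0,0,0,0,0,0,0,0,0,0],
  "offset": [
    [-0.01,0,0],
    [-0.015,0,0],
    [-0.015,0,0.03],
    [-0.015,0,0.07],
    [-0.015,0,0.11],
    [-0.015,0,0.15],
    [-0.06,0.06,0.16],
    [-0.1,0.12,0.16],
    [-0.15,0.18,0.16],
    [-0.15,0.18,0.16]
  ],
  "twist": [0,0,0,0,0,0,0,0,0,0]
}}

```text
time: 55.45
eef_pos: [0.4617, 0.1622, 0.2152]
tcp_rot: [[-1.0, -0.003, 0.001], [-0.003, 1.0, 0.001], [-0.001, 0.001, -1.0]]
contact_force: [-0.3, 0.0, 0.3]
opening: -0.002
finger_force: 0.0
```

Request:
{"method": "step_arm", "body": {
  "hand": [0,0,0,0,0],
  "offset": [
    [-0.04,0.1,0],
    [-0.04,0.1,0],
    [-0.04,0.1,0],
    [-0.04,0.1,0],
    [-0.04,0.1,0]
  ],
  "twist": [0,0,0,0,0]
}}

```text
time: 56.08
eef_pos: [0.4239, 0.2596, 0.2148]
tcp_rot: [[-1.0, -0.0, 0.0], [-0.0, 1.0, -0.0], [-0.0, -0.0, -1.0]]
contact_force: [0.5, -0.3, 0.4]
opening: -0.004
finger_force: 0.0
```

```bash
python3 - <<'E'
from m import *
im,d=cams.read_camera("top"); cv2.imwrite("pics/top8.png",im)
for y in[(.02,.1),(-.055,.01),(-.14,-.07)]: blobs("top",d,yr=y,zr=(.068,.1))
P=cloud("top",d);m=(P[...,2]>.03)&(P[...,2]<.06)&(P[...,1]>-.055)&(P[...,1]<.015)&(P[...,0]>.56)&(P[...,0]<.6);print("handle",P[m].mean(0))
w=(P[...,0]>.36)&(P[...,0]<.55)&(abs(P[...,1]-.295)<.07)&(P[...,2]>.03)&(P[...,2]<.07);print("carton",cv2.minAreaRect(P[w][:,:2].astype(np.float32)))
s=env.get_obs();print(s["time"],s["eef_pos"],s["contact_force"]); print(env.sign_off())
E
```

```text
top 142 [294.     230.3592] mean [0.5127 0.0567 0.0789] min [0.4941 0.0398 0.0742] max [0.5304 0.0736 0.084 ] mid [0.5122 0.0567 0.0791]
top 76 [322.2105 228.25  ] mean [ 0.5188 -0.0222  0.074 ] min [ 0.5054 -0.0355  0.0685] max [ 0.5307 -0.0103  0.0785] mid [ 0.5181 -0.0229  0.0735]
top 111 [350.6937 228.045 ] mean [ 0.5199 -0.1011  0.0839] min [ 0.5058 -0.1162  0.0683] max [ 0.5339 -0.0838  0.0905] mid [ 0.5198 -0.1     0.0794]
handle [ 0.5814 -0.0202  0.048 ]
carton ((0.45893779397010803, 0.2933729290962219), (0.09487943351268768, 0.052287813276052475), 0.3651266098022461)
56.125 [0.424  0.2595 0.2148] [ 0.2685 -0.1141  0.126 ]
the job is handed in; nothing more can be done
None
```

The job is done and handed in at 56 s: the orange carton lies flat in the white tray, the blue carton is still in the drawer, the drawer is pushed shut, and all three bottles stand upright within about 2 mm of their start spots (after returning them I gave the drawer front one last nudge to be sure it was shut).

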